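Dispense one tube cap and push it onto the orange square

TASK

Press the red plunger of the cap dispenser all the way down once and let it come back up, so that a single blue cap comes out, then push that cap aside along the bench, without lifting it, until it lies wholly on the orange square. Take no second cap, leave the other two caps in the magazine, and do not disturb the tube rack, the pipette tip box or the standing white tube.

Things in the scene. Friction and masses are not known exactly. Their poses are not given: they have to be found in the camera images.
- dispenser: Cap dispenser, fixed; place and yaw vary. Origin on the bench under the centre of its clear bottomless square magazine (42 x 42 mm outside, 3 mm walls, 46 mm high) holding three stacked caps. Outlet in the face towards its own -x. Behind (+x) a white housing, x = 23 to 109 mm, 60 mm wide, 48 mm high, carries the plunger. z up.
- outlet (a point): Point on the bench under the middle of the outlet (18 mm high), 21 mm from the dispenser's origin; axes as the dispenser's. A full press drives a slider that pushes the lowest cap straight out along -x: it then lies flat, its centre about 40 mm beyond this point (more if pressed fast). As the plunger rises the slider goes back and the stack drops. A second press pushes out a second cap.
- plunger_top (a point): Centre of the top face of the red round plunger head (40 mm diameter, 8 mm thick); it lies over x = 70 mm, y = 0 of the dispenser, 92 mm above the bench when up and 64 mm when fully pressed.
- plunger (a joint): Plunger travel in m: 0 = up, 0.028 = fully down against a hard stop. A spring brings it back; pressing takes about 1 N at first and 4 N at the bottom.
- cap_bottom: blue round screw cap, 34 mm diameter, 14 mm high, 11 to 17 g, closed top upwards; origin at the centre of its underside, z up. The lowest of the stack, the one that a press pushes out. At the start it stands on the bench in the magazine.
- cap_middle: blue round screw cap, 34 mm diameter, 14 mm high, 11 to 17 g, closed top upwards; origin at the centre of its underside, z up. Second in the stack; drops to the bench inside the magazine after the press and must stay in the magazine.
- cap_top: blue round screw cap, 34 mm diameter, 14 mm high, 11 to 17 g, closed top upwards; origin at the centre of its underside, z up. Top of the stack; must stay in the magazine.
- orange_square: Orange painted square on the bench, 70 x 70 mm, flat (nothing to bump over), origin at its centre, x and y along its sides. It lies 110 to 160 mm to the left or right of the dispenser's centre plane, about in line with where the cap comes out: the target.
- green_square: Green painted square like the orange one, on the other side of the outlet; not the target.
- tube_rack: Steel rack with yellow-capped blood tubes, 80 (x) x 110 (y) mm, 106 mm high, loose, 0.5 kg; origin at the centre of its underside. Leave alone.
- tip_box: White and orange pipette tip box, 85 (x) x 125 (y) mm, 46 mm high, loose; origin at the centre of its underside. Leave alone.
- tube: White centrifuge tube with a white cap, standing upright, 34 mm diameter, 112 mm high, loose and light; origin at the centre of its underside; it stands about 210 mm in front (-x) of the dispenser's origin. Leave alone.
There are look-alikes about, which are no part of the job. Leave any purple or yellow look-alike of the cap_top alone. What is shaped like the dispenser but purple is not meant.

How it is judged:
By the outcome, as a careful person would: the job done as asked, in the order asked, and still so for the second after the job is handed in, with the robot touching nothing.
It also fails if it takes over 51 s, if anything falls off the work surface, if the arm or the gripper's body presses on something with over 40 N, if the wrist force passes 120 N, or if a joint passes its speed limit or range.

ROBOT

A 6-joint arm with a two-finger parallel gripper is mounted at the origin on the work surface. World frame = base frame: x ahead of the robot, y to its left, z up, the work surface at z = 0. Lengths are in m, angles in rad, forces in N, time in s.
With the tool pointing down it reaches from about 0.225 to 0.875 m from the base axis. Payload 3.4 kg.
Tool frame: the origin (TCP) lies on the centre line of the jaws, within the pads' length; the fingertips stand 11 mm ahead of it and the grasp point (between the pads) lies 8 mm behind it; z points along the fingers, y is the line along which they close (so a half turn about z gives the same grasp; the last joint's range is limited). The gripper opens to 85 mm and grips with 20 to 120 N. Pads are 22 mm wide; open, the fingers measure 114 mm over their backs; the gripper's body (76 mm by 85 mm) begins 54 mm behind the grasp point. The pads swing forward as they close: fully open they stand 13 mm farther back than shut.
Start: joints at [1.043, 0.276, 1.505, -0, 1.361, -0.121], TCP at [0.228, 0.528, 0.242] pointing down, gripper open.
Joint ranges: [-2.89, 2.89], [-0.75, 2.08], [0.22, 2.7], [-1.18, 4.32], [0.11, 2.71], [-2.7, 2.7]. Speed limits (rad/s): [2.57, 2.57, 3.14, 3.14, 3.14, 3.14].

INTERFACE

Orientations are given as a unit quaternion [w, x, y, z].
In Python, from rig import manip, eyes, job gives the robot as it stands.
- The arm moves only by the tool drive_tool, never from a script. Its argument "rows" is a list of rows, each a list of 3 entries, a list of its own where there are three numbers: the turn, a rotation vector about the world's x, y, z in rad, then the shift along the world's x, y, z in cm, then the finger opening in cm, from 0 to 8.54. A call has 1 to 8 rows; each row shifts and turns the commanded pose from where the row before left it; what a row does not reach is not made up. A row lasts 1/8 s, in which the tool goes at most 62.5 mm and 10.7 degrees, less where a joint would pass 70% of its speed; a pose out of reach is approached as far as the arm can. A call is refused whole if a number of a shift passes 6.25 or a number of a turn 0.188, either way. A call with a gripper value outside its range is refused whole. The fingers move at their own pace and stop on an object; "force" is the grip in N (left out, the last holds). Time passes only in rows, so rows that do not move let the fingers close. It gives the time, the measured TCP pose, the force, the opening and the grip force at its end, in the units of the state.
- manip.get_state(): the state, without advancing time (a new reading comes with each control period).
- eyes.get_image(name): name is "side" or "top"; returns the picture (400x640x3 uint8, red, green, blue); there is no depth.
- eyes.get_calibration(name): a dict with "camera_matrix" (3x3 intrinsics, pixels), "k1" (the pictures are not rectified: a ray, as slopes to the right and down, at radius r is drawn at 1 + k1 r^2 times it, then the intrinsics apply), "view" (4x4, takes a point from world to camera coordinates). Camera axes: x right, y up, looking along -z (the intrinsics and any distortion apply to the point x, -y, -z); pixel columns grow to the right and rows downward; lengths in m; the calibration is good to about 2 mm. A picture is of the moment at which its call begins. get_calibration takes no time and is no camera call.
- job.sign_off(): hands the job in; it is judged then, once.
The state is a dict: "clock": time; "qpos": joint angles; "qd": joint speeds; "effort": joint torques, N m; "position": TCP position; "ee_rot": TCP orientation; "contact_force": force on the tool from outside, world axes, zero at the start; "moment": the same for the moment, N m; "width": finger opening in m; "gripper_force": force on a finger pad.
Only numpy, scipy, OpenCV 4.12 (cv2) and the standard library are available. Lean on these libraries where they do the work, as an engineer would, in place of code of your own. Each camera call takes 0.05 s, during which the arm holds its last target. There are 200 camera calls.

## Working session

There is one attempt and no reset: what is moved stays moved. The work goes in short steps, Python scripts to look and compute and a tool call to move; the robot and the scene stay as the last step left them, time stands still between calls to the robot, and variables do not carry over. Pictures are saved under pics/ and viewed, at most 10 in all, crops included, and the job is handed in when it is done.

Besides the shell and the picture viewer there is one more tool, called as name(argument=value, ...) on one line, values as JSON. drive_tool: Moves the arm, as the interface text tells. Its arguments: {"type":"object","properties":{"rows":{"type":"array"},"force":{"type":"number"}},"required":["rows"]}

```bash
ls; mkdir -p pics
cat > h.py <<'E'
import numpy as np, cv2
from rig import manip, eyes, job
def snap(n,f):
    im=eyes.get_image(n); cv2.imwrite('pics/'+f,cv2.cvtColor(im,cv2.COLOR_RGB2BGR)); return im
def ray(n,px):
    c=eyes.get_calibration(n);K=np.array(c['camera_matrix']);k=c['k1'];V=np.array(c['view'])
    d=np.linalg.inv(K)@[px[0],px[1],1];s=d[:2]/d[2];rd=np.hypot(*s);r=rd
    for _ in range(30): r=rd/(1+k*r*r)
    s=s*(r/rd if rd>0 else 1)
    R=V[:3,:3];o=-R.T@V[:3,3];return o,R.T@np.array([s[0],-s[1],-1])
def onz(n,px,z):
    o,d=ray(n,px);return o+d*(z-o[2])/d[2]
def proj(n,p):
    c=eyes.get_calibration(n);K=np.array(c['camera_matrix']);V=np.array(c['view'])
    q=V[:3,:3]@p+V[:3,3];s=np.array([q[0],-q[1]])/-q[2];s=s*(1+c['k1']*(s@s));return (K@[s[0],s[1],1])[:2]
def tri(a,pa,b,pb):
    o1,d1=ray(a,pa);o2,d2=ray(b,pb)
    t=np.linalg.lstsq(np.c_[d1,-d2],o2-o1,rcond=None)[0]
    x,y=o1+t[0]*d1,o2+t[1]*d2;return (x+y)/2,np.linalg.norm(x-y)
E
python3 - <<'E'
from h import *
snap('top','t0.png');snap('side','s0.png')
for n in('top','side'):
    c=eyes.get_calibration(n);V=np.array(c['view']);print(n,-V[:3,:3].T@V[:3,3],c['k1'])
print(manip.get_state())
E
```

```text
pics
top [0.33265324 0.0265468  1.26948111] 0.00573025977630095
side [ 0.40184859 -0.49767643  0.58349944] -0.002738849094198211
{'clock': 0.1, 'qpos': array([ 1.04298277e+00,  2.76540892e-01,  1.50599656e+00, -5.92052489e-06,
        1.36073452e+00, -1.21004209e-01]), 'qd': array([ 0.0001848 , -0.00206805, -0.0044542 ,  0.00078187, -0.00080101,
       -0.0016691 ]), 'effort': array([ 2.56880405e-03, -4.17699409e+01, -2.46406049e+01, -3.91810481e-04,
        5.96006488e-03,  1.47875210e-05]), 'position': array([0.22729296, 0.52766997, 0.24152498]), 'ee_rot': array([-2.64896205e-04,  2.02004303e-01,  9.79384274e-01, -7.96783859e-04]), 'contact_force': array([-0.07324694, -1.20465708,  0.16235397]), 'moment': array([-0.0209043 ,  0.01263073,  0.01872273]), 'gripper_force': 0.0, 'width': 0.08522577410286186}
```

View pics/t0.png

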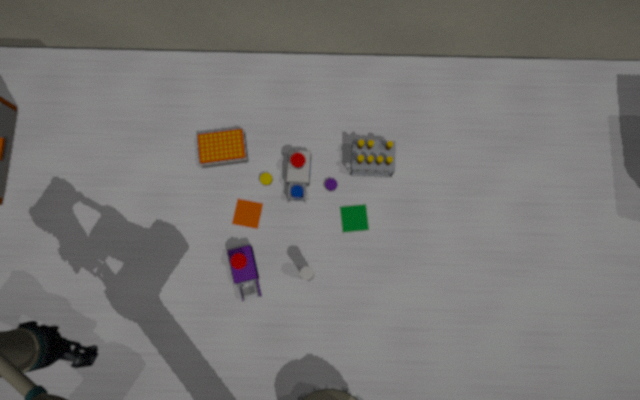

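View pics/s0.png

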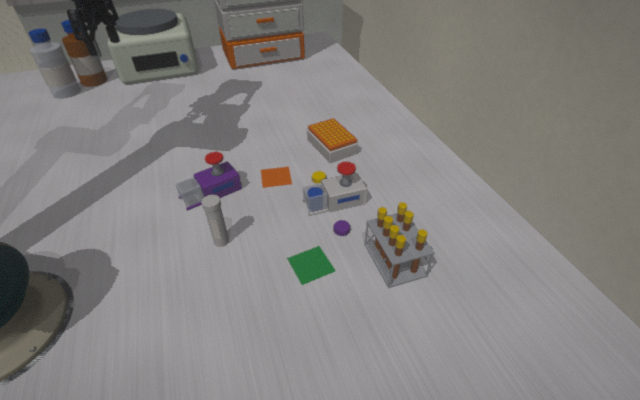

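Top view (up = +x, left = +y): dispenser's red plunger at (298,160), blue stack at (296,191), orange square (248,213), green (354,218), tube standing near (307,273), purple decoy dispenser (243,268). The side view agrees (plunger (346,170), orange (276,177)).

```bash
cat > m.py <<'E'
from h import *
def blobs(im,lo,hi,amin=15):
    hsv=cv2.cvtColor(im,cv2.COLOR_RGB2HSV);m=cv2.inRange(hsv,lo,hi)
    n,l,s,c=cv2.connectedComponentsWithStats(m)
    return [(c[i].round(1),s[i][4],(l==i).astype('uint8')) for i in range(1,n) if s[i][4]>=amin]
R=[((0,170,90),(5,255,255)),((174,170,90),(180,255,255))]
O=((6,150,120),(14,255,255));B=((100,130,50),(122,255,255))
G=((45,120,50),(85,255,255))
E
python3 - <<'E'
from m import *
for n in('top','side'):
    im=cv2.cvtColor(cv2.imread(f'pics/{n[0]}0.png'),cv2.COLOR_BGR2RGB)
    for nm,r in(('R',R[0]),('R2',R[1]),('O',O),('B',B),('G',G)):
        for c,a,m in blobs(im,*r):
            if nm[0] in 'OG' and a<100: continue
            print(n,nm,c,a)
            if nm in 'OG' and c[1]>150:
                cc=cv2.findContours(m,0,2)[0][0]; box=cv2.boxPoints(cv2.minAreaRect(cc))
                print('   ',onz(n,c,0).round(4),[onz(n,b,0)[:2].round(3) for b in box])
im=cv2.imread('pics/t0.png')[130:290,200:370];cv2.imwrite('pics/t0c.png',cv2.resize(im,None,fx=3.5,fy=3.5,interpolation=2))
im=cv2.imread('pics/s0.png')[130:280,170:380];cv2.imwrite('pics/s0c.png',cv2.resize(im,None,fx=3.8,fy=3.8,interpolation=2))
E
```

```text
top R [297.4 159.5] 149
top R [238.2 260.7] 129
top R2 [234.8 257. ] 21
top O [247.1 213.3] 608
    [0.5358 0.2283 0.    ] [array([0.509, 0.265]), array([0.574, 0.257]), array([0.563, 0.191]), array([0.498, 0.2  ])]
top B [296.7 191. ] 125
top G [353.8 217.9] 600
    [ 0.5313 -0.0534  0.    ] [array([ 0.56 , -0.017]), array([ 0.568, -0.083]), array([ 0.504, -0.09 ]), array([ 0.495, -0.024])]
side R [213.5 157.7] 110
side R [346.  167.6] 140
side O [256.7  40.1] 172
side O [331.3 139.7] 179
side O [275.6 176.7] 469
    [0.5375 0.2279 0.    ] [array([0.51 , 0.267]), array([0.578, 0.256]), array([0.565, 0.191]), array([0.5  , 0.202])]
side B [67.1 26.1] 89
side B [37.2 34.8] 159
side B [183.4  57.9] 35
side B [314.4 191.6] 96
side B [347.8 198.8] 37
side G [310.6 264.8] 973
    [ 0.5329 -0.0541  0.    ] [array([ 0.497, -0.024]), array([ 0.573, -0.012]), array([ 0.57 , -0.081]), array([ 0.5  , -0.091])]
```

View pics/t0c.png

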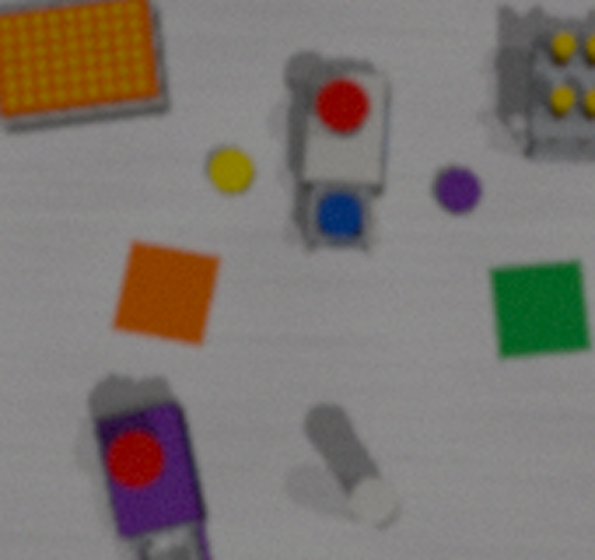

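View pics/s0c.png

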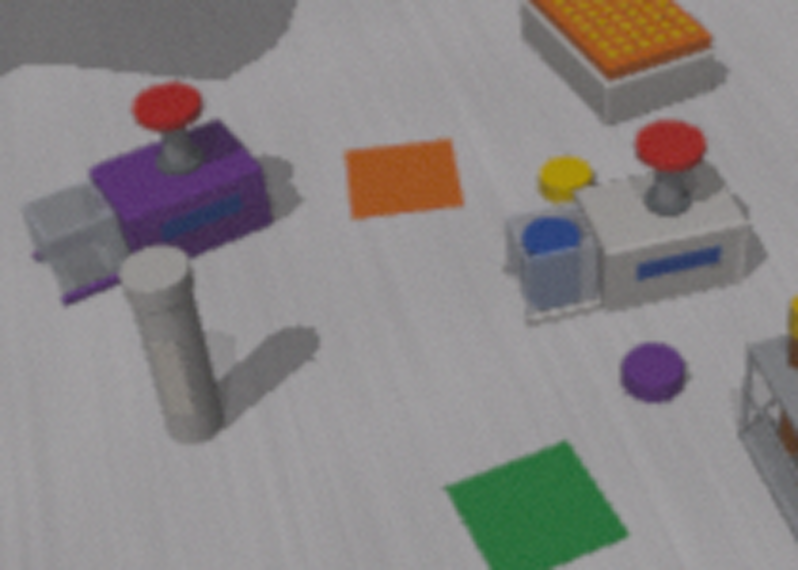

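Crops: housing corners in the top crop about (387,72), (380,186), (303,180); tube top at (375,502) and its foot in the side crop at (195,428). Yaw is small.

Run:
```python
from m import *
p,e=tri('top',(297.4,159.5),'side',(346.1,167.3));print('plunger',p,e)
o,e=tri('top',(238,260.2),'side',(213.5,157.5));print('purple plunger',o,e)
f=lambda x,y:np.array((200+x/3.5,130+y/3.5))
g=lambda x,y:np.array((170+x/3.8,130+y/3.8))
c=onz('top',(296.7,191),.042);print('cap',c, tri('top',(296.7,191),'side',g(551,237)))
d=(p-c)[:2];print('dist',np.hypot(*d),'yaw',np.arctan2(d[1],d[0]))
A,B_,C=[onz('top',f(*q),.048) for q in((387,72),(380,186),(303,180))]
print(A,B_,C,'edge yaws',np.arctan2(*(A-B_)[1::-1]),np.arctan2(*(C-B_)[1::-1])-np.pi/2)
print('tube', onz('top',f(375,502),.112), onz('side',g(195,425),0), tri('top',f(375,502),'side',g(155,270)))
```

```text
plunger [0.6621735  0.09537958 0.09027771] 0.0019039801189077246
purple plunger [0.40652231 0.22965746 0.08831348] 0.00029501381817656995
cap [0.59069393 0.09710216 0.042     ] (array([0.59255393, 0.09704481, 0.0399694 ]), np.float64(0.0028306616641039736))
dist 0.07150031854777376 yaw -0.024094194500707343
[0.69795368 0.06461867 0.048     ] [0.61088254 0.0670149  0.048     ] [0.61387678 0.12374805 0.048     ] edge yaws -0.027513344962698794 -0.05272866737281934
tube [0.378969   0.06121697 0.112     ] [0.38215738 0.06194179 0.        ] (array([0.38095795, 0.06138507, 0.11097867]), np.float64(0.0039024044266105515))
```

drive_tool(rows=[[[0,0,-0.165],[3.6,-3.6,0],0],[[0,0,-0.165],[3.6,-3.6,0],0],[[0,0,-0.165],[3.6,-3.6,0],0],[[0,0,-0.165],[3.6,-3.6,0],0],[[0,0,-0.165],[3.6,-3.6,0],0],[[0,0,-0.165],[3.6,-3.6,0],0],[[0,0,-0.165],[3.6,-3.6,0],0],[[0,0,0],[3.6,-3.6,0],0]])

```text
clock: 1.1
position: [0.5163, 0.2387, 0.2419]
ee_rot: [-0.0, 0.704, 0.71, -0.0]
contact_force: [0.5, 0.1, 0.2]
width: -0.0003
gripper_force: 0.0
```

drive_tool(rows=[[[0,0,-0.03],[3.6,-3.6,0],0],[[0,0,0],[3.6,-3.6,0],0],[[0,0,0],[3.6,-3.6,-2],0],[[0,0,0],[3.6,-3.6,-4],0],[[0,0,0],[0.2,0,-4],0],[[0,0,0],[0,0,-2],0],[[0,0,0],[0,0,0],0]])

```text
clock: 1.98
position: [0.6587, 0.097, 0.121]
ee_rot: [-0.002, 0.715, 0.699, -0.002]
contact_force: [0.5, 0.2, 0.4]
width: 0.0002
gripper_force: 0.0
```

Run:
```python
from m import *
a=snap('top','t1.png');b=snap('side','s1.png');print(manip.get_state()['position'])
cv2.imwrite('pics/c1.png',np.hstack([cv2.resize(cv2.imread('pics/'+f)[y:y+100,x:x+100],None,fx=4,fy=4,interpolation=2) for f,x,y in(('t1.png',250,120),('s1.png',290,120))]))
```

```text
[0.66058108 0.09745574 0.12414592]
```

View pics/c1.png

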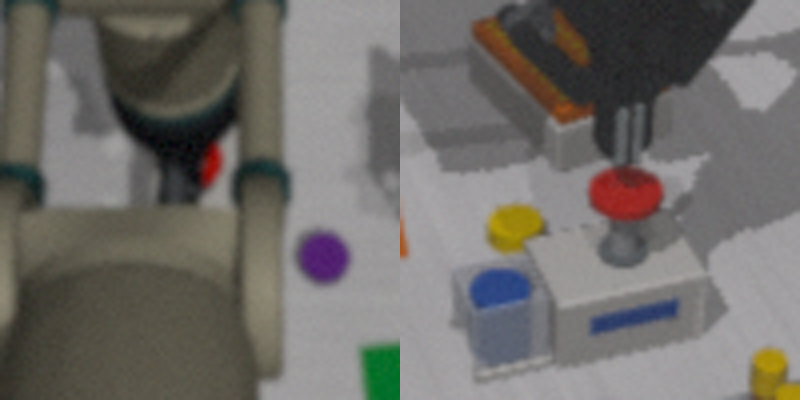

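The fingers stand over the red head (side view (627,190) in the crop), all else unmoved. Pressing slowly.

drive_tool(rows=[[[0,0,0],[0.2,-0.2,-1.3],0],[[0,0,0],[0,0,-0.5],0],[[0,0,0],[0,0,-0.3],0],[[0,0,0],[0,0,-0.3],0],[[0,0,0],[0,0,-0.3],0],[[0,0,0],[0,0,-0.3],0],[[0,0,0],[0,0,-0.3],0],[[0,0,0],[0,0,-0.3],0]])

```text
clock: 3.08
position: [0.6621, 0.0954, 0.0876]
ee_rot: [-0.0, 0.714, 0.7, -0.0]
contact_force: [-2.6, 1.0, 2.9]
width: 0.0
gripper_force: 1.6
```

drive_tool(rows=[[[0,0,0],[0,0,-0.3],0],[[0,0,0],[0,0,-0.3],0],[[0,0,0],[0,0,-0.2],0],[[0,0,0],[0,0,0],0],[[0,0,0],[0,0,0],0]])

```text
clock: 3.7
position: [0.6621, 0.0954, 0.0796]
ee_rot: [-0.0, 0.714, 0.7, -0.0]
contact_force: [-1.9, -0.1, 2.0]
width: -0.0003
gripper_force: 1.5
```

drive_tool(rows=[[[0,0,0],[0,0,-0.2],0],[[0,0,0],[0,0,-0.2],0],[[0,0,0],[0,0,-0.1],0],[[0,0,0],[0,0,0],0]])

```text
clock: 4.2
position: [0.6623, 0.0954, 0.0751]
ee_rot: [0.0, 0.714, 0.7, 0.0]
contact_force: [-2.3, 0.7, 5.1]
width: 0.0001
gripper_force: 2.8
```

drive_tool(rows=[[[0,0,0],[0,0,-0.1],0],[[0,0,0],[0,0,-0.1],0],[[0,0,0],[0,0,0],0],[[0,0,0],[0,0,0],0]])

```text
clock: 4.7
position: [0.6624, 0.0954, 0.0749]
ee_rot: [0.0, 0.714, 0.7, 0.0]
contact_force: [-6.5, 0.1, 13.2]
width: 0.0002
gripper_force: 6.8
```

Hard stop reached (13 N). Releasing, then moving over to the right side of the outlet.

drive_tool(rows=[[[0,0,0],[0,0,0.6],0],[[0,0,0],[0,0,0.6],0],[[0,0,0],[0,0,0.7],0],[[0,0,0],[0,0,0.7],0],[[0,0,0],[0,0,1.4],0],[[0,0,0],[0,0,4],0],[[0,0,0],[0,0,4],0],[[0,0,0],[-2,-2,2],1.8]])

```text
clock: 5.7
position: [0.6445, 0.0761, 0.2161]
ee_rot: [0.002, 0.714, 0.7, 0.002]
contact_force: [0.2, -0.7, -0.6]
width: 0.0167
gripper_force: 0.0
```

drive_tool(rows=[[[0,0,0],[-4,-3,0],1.8],[[0,0,0],[-4,-4,0],1.8],[[0,0,0],[-3,-4,0],1.8],[[0,0,0],[0,-4,0],1.8],[[0,0,0],[0,0,0],1.8],[[0,0,0],[0,0,0],1.8]])

```text
clock: 6.45
position: [0.5325, -0.0745, 0.2132]
ee_rot: [0.0, 0.715, 0.699, 0.0]
contact_force: [-0.4, 0.2, 0.3]
width: 0.0181
gripper_force: 0.0
```

Run:
```python
from m import *
a=snap('top','t2.png');b=snap('side','s2.png')
for n,im in(('top',a),('side',b)):
    for c,k,m in blobs(im,*B): print(n,c,k,onz(n,c,.014),onz(n,c,.028))
    for r in R:
        for c,k,m in blobs(im,*r): print(n,'red',c,k)
s=manip.get_state();print(s['position'],s['width'])
cv2.imwrite('pics/c2.png',np.hstack([cv2.resize(cv2.imread('pics/'+f)[y:y+130,x:x+130],None,fx=3,fy=3,interpolation=2) for f,x,y in(('t2.png',235,130),('s2.png',250,140))]))
```

```text
top [296.9 191.5] 103 [0.59524976 0.09813511 0.014     ] [0.59232152 0.09733683 0.028     ]
top [295.4 215.9] 106 [0.53018752 0.09963974 0.014     ] [0.52798479 0.09882467 0.028     ]
top red [297.5 159.8] 142
top red [238.5 260.7] 130
side [69.7 25.5] 150 [-0.06173079  1.57937806  0.014     ] [-0.05033462  1.52831784  0.028     ]
side [37.4 34.8] 162 [-0.17768269  1.49779401  0.014     ] [-0.16343608  1.44873938  0.028     ]
side [183.4  57.6] 32 [0.38854357 1.02064684 0.014     ] [0.38887064 0.98332191 0.028     ]
side [314.1 194. ] 28 [0.59953303 0.12101882 0.014     ] [0.59467335 0.10580944 0.028     ]
side [347.9 198.8] 47 [0.66420283 0.0804388  0.014     ] [0.65775338 0.066227   0.028     ]
side [287.7 209.3] 146 [0.53058801 0.09337959 0.014     ] [0.52742321 0.07884966 0.028     ]
side red [213.3 157.5] 102
side red [345.9 169. ] 124
[ 0.53247521 -0.07377499  0.21289112] 0.01827891646805349
```

View pics/c2.png

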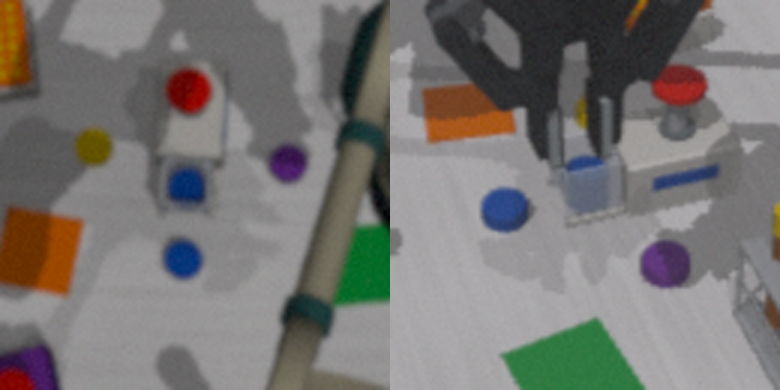

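The pressed-out cap is at (0.530, 0.0995) (top crop (183,258)), one cap visible in the magazine, plunger up. Descending to its right.

drive_tool(rows=[[[0,0,0],[-0.2,3,-3],1.8],[[0,0,0],[0,3,-4],1.8],[[0,0,0],[0,3,-4],1.8],[[0,0,0],[0,1,-4],1.8],[[0,0,0],[0,0,-3.5],1.8],[[0,0,0],[0,0,-0.8],1.8],[[0,0,0],[0,0,0],1.8]])

```text
clock: 7.42
position: [0.5306, 0.0258, 0.0198]
ee_rot: [-0.0, 0.714, 0.7, -0.0]
contact_force: [0.2, 0.0, -0.1]
width: 0.0181
gripper_force: 0.0
```

drive_tool(rows=[[[0,0,0],[0,2,-0.5],1.8],[[0,0,0],[0,1.5,0],1.8],[[0,0,0],[0,0.6,0],1.8],[[0,0,0],[0,0.5,0],1.8],[[0,0,0],[0,0.5,0],1.8],[[0,0,0],[0,0.6,0],1.8],[[0,0,0],[0,0.6,0],1.8],[[0,0,0],[0.05,0.7,0],1.8]])

```text
clock: 8.43
position: [0.5307, 0.0956, 0.0147]
ee_rot: [0.0, 0.715, 0.7, -0.0]
contact_force: [0.7, -0.9, 0.8]
width: 0.0182
gripper_force: 0.2
```

drive_tool(rows=[[[0,0,0],[0.05,0.7,0],1.8],[[0,0,0],[0.05,0.7,0],1.8],[[0,0,0],[0.05,0.7,0],1.8],[[0,0,0],[0.05,0.7,0],1.8],[[0,0,0],[0.05,0.7,0],1.8],[[0,0,0],[0.05,0.7,0],1.8],[[0,0,0],[0.05,0.5,0],1.8],[[0,0,0],[0.05,0.3,0],1.8]])

```text
clock: 9.43
position: [0.5348, 0.1457, 0.0147]
ee_rot: [0.0, 0.714, 0.7, 0.0]
contact_force: [-0.2, -0.8, -0.1]
width: 0.018
gripper_force: 0.2
```

Run:
```python
from m import *
a=snap('top','t3.png');b=snap('side','s3.png')
for n,im in(('top',a),('side',b)):
    for c,k,m in blobs(im,*B):
        if c[1]>100: print(n,c,k,onz(n,c,.014),onz(n,c,.010))
s=manip.get_state();print(s['position'],s['contact_force'])
```

```text
top [298.8 191.9] 65 [0.59431016 0.09309377 0.014     ] [0.59514381 0.09330579 0.01      ]
side [223.1 186.6] 52 [0.41213327 0.2166103  0.014     ] [0.41220551 0.22162724 0.01      ]
side [282.9 189.4] 44 [0.53822868 0.16015457 0.014     ] [0.53918657 0.16477498 0.01      ]
side [314.1 194.1] 30 [0.59942447 0.12069856 0.014     ] [0.60081218 0.12504185 0.01      ]
side [348.3 198.7] 47 [0.66515392 0.08044226 0.014     ] [0.6670033 0.0845028 0.01     ]
[0.53483647 0.145659   0.01469306] [-1.28712364  0.01825875 -0.14709198]
```

Cap is following in the cradle (side (283,189)); pushing on about 56 mm.

drive_tool(rows=[[[0,0,0],[0.05,0.5,0],1.8],[[0,0,0],[0.05,0.7,0],1.8],[[0,0,0],[0,0.8,0],1.8],[[0,0,0],[0,0.8,0],1.8],[[0,0,0],[0,0.8,0],1.8],[[0,0,0],[0,0.8,0],1.8],[[0,0,0],[0,0.7,0],1.8],[[0,0,0],[0,0.4,0],1.8]])

```text
clock: 10.52
position: [0.5358, 0.2009, 0.0147]
ee_rot: [0.0, 0.714, 0.7, 0.0]
contact_force: [0.5, -0.2, -0.1]
width: 0.0179
gripper_force: 0.0
```

drive_tool(rows=[[[0,0,0],[0,0.1,0],1.8],[[0,0,0],[0,0,0],1.8],[[0,0,0],[0,-1,0],1.8],[[0,0,0],[0,-3,0],1.8],[[0,0,0],[0,-3,1],1.8],[[0,0,0],[0,-4,4],1.8],[[0,0,0],[0,-5,4],1.8],[[0,0,0],[0,-5,4],1.8]])

```text
clock: 11.52
position: [0.5353, -0.0084, 0.144]
ee_rot: [0.0, 0.715, 0.7, -0.0]
contact_force: [1.2, -0.6, -0.7]
width: 0.0178
gripper_force: 0.0
```

drive_tool(rows=[[[0,0,0],[0,-5,3],1.8],[[0,0,0],[0,-5,2],1.8],[[0,0,0],[0,0,0],1.8],[[0,0,0],[0,0,0],1.8]])

```text
clock: 12.02
position: [0.5349, -0.1064, 0.1923]
ee_rot: [-0.001, 0.715, 0.699, -0.0]
contact_force: [-0.1, 0.1, 1.2]
width: 0.0182
gripper_force: 0.0
```

Run:
```python
from m import *
a=snap('top','t4.png');b=snap('side','s4.png')
for n,im in(('top',a),('side',b)):
    for c,k,m in blobs(im,*B):
        if c[1]>100: print(n,c,k,onz(n,c,.014),onz(n,c,.010))
s=manip.get_state();print(s['position'],s['contact_force'],s['clock'])
cv2.imwrite('pics/c4.png',np.hstack([cv2.resize(cv2.imread('pics/'+f)[y:y+170,x:x+170],None,fx=2.3,fy=2.3,interpolation=2) for f,x,y in(('t4.png',205,120),('s4.png',200,120))]))
```

```text
top [296.9 191.5] 105 [0.59524976 0.09813511 0.014     ] [0.5960864 0.0983632 0.01     ]
top [247.9 213.2] 95 [0.53389761 0.22397609 0.014     ] [0.53453878 0.2246051  0.01      ]
side [271.2 176.1] 17 [0.52502678 0.21624991 0.014     ] [0.52589195 0.22126432 0.01      ]
side [348.3 198.7] 55 [0.66515392 0.08044226 0.014     ] [0.6670033 0.0845028 0.01     ]
[ 0.53491774 -0.10529682  0.19193555] [0.36675673 0.21449426 0.32120687] 12.125
```

View pics/c4.png

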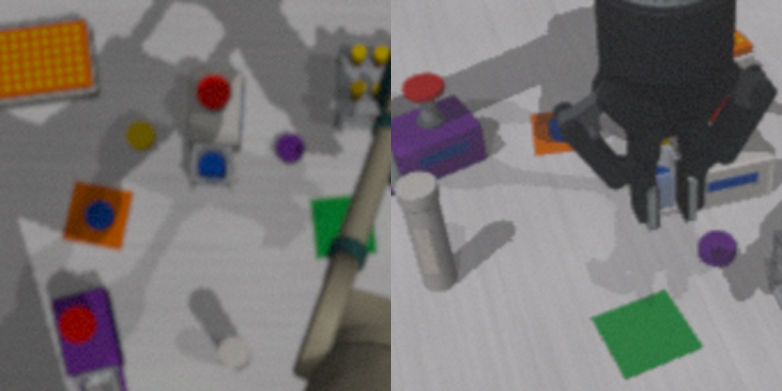

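The cap lies in the middle of the orange square (top crop (99,215), about 4 mm off centre, with about 14 mm to spare). The plunger is up, the other objects visible are unmoved, and the arm is clear.

```bash
python3 -c "
from rig import job
print(job.sign_off())"
```

```text
the job is handed in; nothing more can be done
None
```

I pressed the plunger fully once, which released one blue cap, and pushed it along the bench onto the orange square (about 4 mm off centre, wholly inside). In the final pictures the plunger is up, the magazine still holds caps, and nothing else visible has moved; the job was handed in at about 12 s.

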